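# Index the swivel fixture to the code reader

## Task

The swivel fixture is locked with its pointed arm facing straight ahead. Pull the T-handled plunger up and give it a quarter turn counter-clockwise so that it stays out by itself, let go of it, swing the arm round (it has a black upright grip) until the nose points at the domed code reader standing beside the fixture, then turn the plunger back so that it drops fully home and locks the arm there. Let go, and do not knock over or push about the other things on the bench, nor bump the reader.

Things in the scene. Friction and masses are not known exactly. Their poses are not given: they have to be found in the camera images.
- fixture: Fixed swivel fixture. Origin on its vertical swivel axis at bench height; x axis runs from the plunger through the swivel axis along the arm as it points at turntable = 0. Base plate 200 x 160 x 15 mm. The plunger's vertical axis is on the -x side, 68 mm from the swivel axis, on an aluminium bracket (top at 60 mm) with a slotted barrel, 26 mm wide, up to 80 mm.
- turntable (a joint): Angle (rad) of turntable and arm about the swivel axis, about 0 at the start, positive counter-clockwise from above, stops at +-1.12. The toothed index plate has a notch at every 30 degrees (0, +-0.524, +-1.047 in range). Light friction, 1.3 N at the grip. The round-nosed 8 mm pin enters an 11 mm notch and centres the plate itself if within about 0.04 rad.
- swing_grip (a point): Mid-height (90 mm above the bench) of the black upright round grip on the arm: 24 mm diameter, 64 to 112 mm high, 95 mm from the swivel axis; the arm's top below it is at 56 mm. A clamped angle part and toggle clamp on the turntable nearer the axis reach up to 80 mm.
- nose (a point): Tip of the pointed end of the arm, 135 mm from the swivel axis, 51 mm high; its x axis points outward along the arm.
- t_handle (a point): Centre of the plunger's black T-handle bar: 44 mm long (this frame's x), 14 mm wide (y), 18 mm high; 109 mm above the bench with the plunger home, rising with it. Under the bar a bare 10 mm stem, 20 mm long, then the barrel. At plunger_twist = 0 the bar lies along the fixture's x axis.
- plunger_lift (a joint): Height (m) of the plunger: 0 fully home (pin 10 mm deep in a notch), 0.010 pin tip on the index plate between notches, 0.012 cross pin resting on the barrel's top (held out, pin clear of the plate), 0.018 upper stop. A spring pulls it down: about 7 N at home, 11 N at the top.
- plunger_twist (a joint): Turn (rad) of the T-handle, 0 to 1.6, positive counter-clockwise from above. Its cross pin sits in the barrel's slot at home, so it turns only once lifted over 0.012 m; turned beyond about 0.5 it rests on the barrel and stays out when let go. Turned back below about 0.2 it drops into the slot again under its spring.
- reader_mid (a point): Centre (51 mm up, on its axis) of the code reader: fixed round grey column, 60 mm square foot, 48 mm body, dark glass band, domed top at 96 mm. Stands at one of four stations about 200 mm from the swivel axis, about 30 or 60 degrees either side of the arm's starting direction; a cup, a jar and a weight (lower than 80 mm) stand at the other three.
- cup: Loose open steel cup, 58 mm across, 55 mm high, at a station; origin under its centre. Leave it alone.
- jar: Loose white jar, 52 mm across, 75 mm high, at a station; origin under its centre. Leave it alone.
- weight: Loose steel weight with a knob, 50 mm across, 72 mm high, at a station; origin under its centre. Leave it alone.
- wrench: Loose wrench lying on the bench to the robot's right. Leave it alone.
- screwdriver: Loose screwdriver lying on the bench to the robot's left. Leave it alone.
- spare: Loose spare angle part, 50 x 55 x 28 mm, front right. Leave it alone.
- bushing: Loose brass cylinder, 32 mm across, 30 mm high, front left. Leave it alone.

How it is judged:
By the outcome, as a careful person would: the job done as asked, in the order asked, and still so for the second after the job is handed in, with the robot touching nothing.
It also fails if it takes over 64 s, if anything falls off the work surface, if the arm or the gripper's body presses on something with over 40 N, if the wrist force passes 120 N, or if a joint passes its speed limit or range.

## Robot

A 6-joint arm with a two-finger parallel gripper is mounted at the origin on the work surface. World frame = base frame: x ahead of the robot, y to its left, z up, the work surface at z = 0. Lengths are in m, angles in rad, forces in N, time in s.
With the tool pointing down it reaches from about 0.325 to 0.85 m from the base axis. Payload 15.5 kg.
Tool frame: the origin (TCP) lies at the very end of the fingers, on their centre line; the grasp point (between the pads) lies 19 mm behind it; z points along the fingers, y is the line along which they close (so a half turn about z gives the same grasp; the last joint's range is limited). The gripper opens to 91 mm and grips with 3 to 60 N. Pads are 32 mm wide; open, the fingers measure 118 mm over their backs; the gripper's body (76 mm by 178 mm) begins 60 mm behind the grasp point.
Start: joints at [1.25, 0.494, 1.345, -0, 1.302, -0.096], TCP at [0.139, 0.609, 0.214] pointing down, gripper open.
Joint ranges: [-2.91, 2.91], [-0.82, 2.16], [0.22, 2.67], [-1.22, 4.37], [0.12, 2.79], [-3.08, 3.08]. Speed limits (rad/s): [1.89, 1.89, 2.57, 3.01, 3.01, 3.01].

## Interface

Orientations are given as a rotation vector (axis times angle).
In Python, from plant import ctrl, eyes, job_done gives the robot as it stands.
- The arm moves only by the tool send_rows, never from a script. Its argument "motion" is a list of rows, each a list of 3 entries, a list of its own where there are three numbers: the shift along the tool's x, y, z in cm, then the turn, a rotation vector about the tool's x, y, z in degrees, then the opening, from 0 (shut) to 1 (fully open). In form: [[[tx, ty, tz], [ax, ay, az], claw], ...]. A call has 1 to 8 rows; each row shifts and turns the commanded pose from where the row before left it, along the tool's axes as they then stand; what a row does not reach is not made up. A row lasts 1/8 s, in which the tool goes at most 62.5 mm and 10.7 degrees, less where a joint would pass 70% of its speed; a pose out of reach is approached as far as the arm can. A call is refused whole if a number of a shift passes 6.25 or a number of a turn 10.7, either way. A call with a gripper value outside its range is refused whole. The fingers move at their own pace and stop on an object; the grip force is fixed at half the most. Time passes only in rows, so rows that do not move let the fingers close. It gives the time, the measured TCP pose, the force, the opening and the grip force at its end, in the units of the state.
- ctrl.read_state(): the state, without advancing time (a new reading comes with each control period).
- eyes.read_camera(name): name is "scene" or "top" or "wrist"; returns (picture, depth): 384x512x3 uint8, blue, green, red; 384x512 float32, m along the optical axis (not along the pixel's ray), 0 where there is no reading.
- eyes.calibration(name): a dict with "fx", "fy", "cx", "cy" (pixels), "xyz" and "attitude" of the camera in the world; the wrist camera has in their place "tool_from_camera" (4x4, takes a point from camera to tool coordinates, whose origin is the TCP and whose axes are the flange's). Camera axes: x right, y down, z forward; pixel columns grow to the right and rows downward; lengths in m; the calibration is good to about 2 mm. A picture is of the moment at which its call begins: read the wrist's pose just before it. calibration takes no time and is no camera call.
- job_done(): hands the job in; it is judged then, once.
The state is a dict: "time": time; "q": joint angles; "qd": joint speeds; "effort": joint torques, N m; "tcp_pos": TCP position; "tcp_rot": TCP orientation; "force": force on the tool from outside, world axes, zero at the start; "torque": the same for the moment, N m; "grip_width": opening from 0.0 (shut) to 1.0 (fully open); "gripper_force": force on a finger pad.
Only numpy, scipy, OpenCV 4.12 (cv2) and the standard library are available. Lean on these libraries where they do the work, as an engineer would, in place of code of your own. Each camera call takes 0.05 s, during which the arm holds its last target. There are 200 camera calls.

## Working session

There is one attempt and no reset: what is moved stays moved. The work goes in short steps, Python scripts to look and compute and a tool call to move; the robot and the scene stay as the last step left them, time stands still between calls to the robot, and variables do not carry over. Pictures are saved under pics/ and viewed, at most 10 in all, crops included, and the job is handed in when it is done.

Besides the shell and the picture viewer there is one more tool, called in YAML: its name, and indented under it one key for each argument. send_rows: Moves the arm, as the interface text tells. Its arguments: {"type":"object","properties":{"motion":{"type":"array","items":{"type":"array"}}},"required":["motion"]}

```bash
mkdir -p pics; ls
cat > h.py <<'E'
import numpy as np, cv2
from scipy.spatial.transform import Rotation as R
from plant import ctrl, eyes, job_done
def cam(name):
    s=ctrl.read_state(); im,d=eyes.read_camera(name); c=eyes.calibration(name)
    K=np.array([[c['fx'],0,c['cx']],[0,c['fy'],c['cy']],[0,0,1]])
    if name=='wrist':
        T=np.eye(4);T[:3,:3]=R.from_rotvec(s['tcp_rot']).as_matrix();T[:3,3]=s['tcp_pos'];T=T@np.array(c['tool_from_camera'])
    else:
        T=np.eye(4);a=np.array(c['attitude']);T[:3,:3]=a if a.shape==(3,3) else R.from_rotvec(a).as_matrix();T[:3,3]=c['xyz']
    return im,d,K,T
def cloud(d,K,T):
    v,u=np.indices(d.shape); p=np.stack([(u-K[0,2])/K[0,0]*d,(v-K[1,2])/K[1,1]*d,d],-1)
    w=p@T[:3,:3].T+T[:3,3]; w[d==0]=np.nan; return w
E
python3 - <<'E'
from h import *
for n in('top','scene'):
    im,d,K,T=cam(n);print(n,K.tolist(),T.round(3).tolist())
    cv2.imwrite(f'pics/{n}0.png',im); np.savez(f'{n}0.npz',im=im,d=d,K=K,T=T)
s=ctrl.read_state();print(s)
E
```

```text
pics
top [[458.71541189723956, 0.0, 256.0289201228914], [0.0, 458.71541189723956, 184.6510871545545], [0.0, 0.0, 1.0]] [[0.025, -0.99, 0.14, 0.357], [-0.999, -0.029, -0.021, 0.016], [0.025, -0.139, -0.99, 1.442], [0.0, 0.0, 0.0, 1.0]]
scene [[473.4780810976414, 0.0, 248.66611824842377], [0.0, 473.4780810976414, 195.0152143880358], [0.0, 0.0, 1.0]] [[-0.372, 0.667, -0.646, 1.481], [0.928, 0.275, -0.25, 0.356], [0.011, -0.692, -0.721, 1.144], [0.0, 0.0, 0.0, 1.0]]
{'time': 0.1, 'q': array([ 1.25050167e+00,  4.94132673e-01,  1.34608364e+00, -1.87024835e-06,
        1.30245877e+00, -9.55011259e-02]), 'qd': array([ 1.14399094e-03,  2.75050600e-04, -3.86098612e-04, -2.30256276e-04,
       -4.40363739e-05, -5.50690014e-04]), 'effort': array([-9.46527180e-04, -8.80235696e+01, -3.82544839e+01,  7.06722750e-02,
        4.80245089e-02, -8.34419893e-05]), 'tcp_pos': array([0.13920712, 0.60895368, 0.21338574]), 'tcp_rot': array([-3.52336178e-01, -3.12154901e+00,  1.66413606e-03]), 'force': array([-0.65729491,  0.06186147, -0.37909251]), 'torque': array([ 0.0017926 , -0.01159325, -0.00331067]), 'gripper_force': 0.0, 'grip_width': 0.9987168607229209}
```

View pics/top0.png

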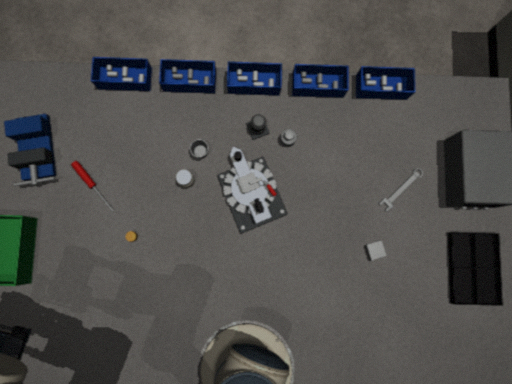

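View pics/scene0.png

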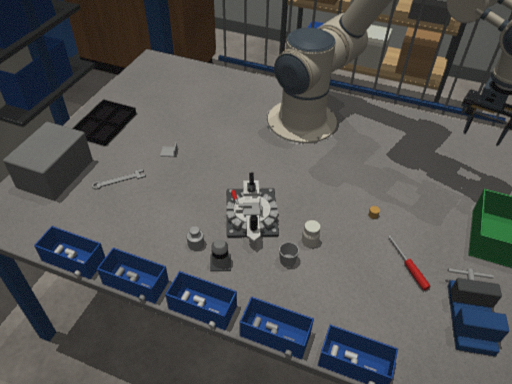

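The top view shows the reader at (258,122), the weight (288,137), cup (199,150), jar (184,178), the grip at about (238,155) and the plunger at about (259,208). The reader is at the -30° station. Next I'll measure from an enlarged crop and the depth.

Run:
```python
from h import *
z=np.load('top0.npz');im,d,K,T=[z[k] for k in('im','d','K','T')]
cv2.imwrite('pics/topc.png',cv2.resize(im[105:245,165:310],None,fx=4.1,fy=4.1,interpolation=cv2.INTER_CUBIC))
w=cloud(d,K,T)
for n,(u,v) in dict(reader=(258,122),weight=(288,137),cup=(199,150),jar=(184,178),grip=(238,155),plunger=(259,207)).items():
    p=w[v-14:v+15,u-14:v*0+u+15].reshape(-1,3); print(n,w[v,u].round(3))
z2=np.load('scene0.npz');im,d,K2,T2=[z2[k] for k in('im','d','K','T')]
w2=cloud(d,K2,T2)
# fuse: points by height near fixture
A=np.concatenate([w.reshape(-1,3),w2.reshape(-1,3)]);src=np.r_[np.zeros(w[...,0].size),np.ones(w2[...,0].size)]
for lo,hi in((.085,.13),):
  m=(A[:,2]>lo)&(A[:,2]<hi)&(A[:,0]>.3)&(A[:,0]<.75)&(abs(A[:,1])<.25)
  from scipy.cluster.hierarchy import fclusterdata
  for sc in(0,1):
    P=A[m&(src==sc)];c=fclusterdata(P,.02,'distance')
    for k in set(c): print(sc,(c==k).sum(),P[c==k].mean(0).round(4),np.ptp(P[c==k],axis=0).round(3),P[c==k].max(0).round(3))
```

```text
reader [ 0.739 -0.014  0.096]
weight [ 0.702 -0.108  0.068]
cup [0.667 0.17  0.002]
jar [0.565 0.204 0.073]
grip [0.633 0.043 0.107]
plunger [ 0.48  -0.023  0.115]
0 75 [ 0.4852 -0.0222  0.1172] [0.041 0.024 0.018] [ 0.506 -0.01   0.123]
0 92 [ 0.7385 -0.0152  0.0922] [0.027 0.04  0.015] [0.75  0.004 0.1  ]
0 60 [0.6327 0.0438 0.1084] [0.022 0.021 0.032] [0.645 0.056 0.118]
1 58 [ 0.7419 -0.0126  0.0924] [0.018 0.038 0.012] [0.75  0.005 0.099]
1 88 [0.64   0.0458 0.1043] [0.028 0.024 0.032] [0.65  0.056 0.117]
1 63 [ 0.4927 -0.0201  0.1154] [0.045 0.027 0.018] [ 0.511 -0.008  0.122]
1 1 [ 0.4914 -0.0133  0.0858] [0. 0. 0.] [ 0.491 -0.013  0.086]
1 1 [0.5508 0.033  0.0852] [0. 0. 0.] [0.551 0.033 0.085]
```

View pics/topc.png

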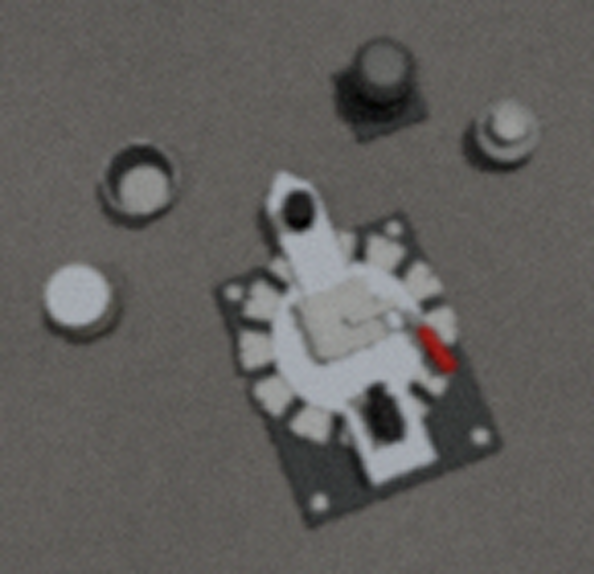

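send_rows:
  motion:
    - [[-3,-3.36,0],[0,0,0],1]
    - [[-3,-3.36,0],[0,0,0],1]
    - [[-3,-3.36,0],[0,0,0],1]
    - [[-3,-3.36,0],[0,0,0],1]
    - [[-3,-3.36,0],[0,0,0],1]
    - [[-3,-3.36,0],[0,0,0],1]
    - [[-3,-3.36,0],[0,0,0],1]
    - [[-3,-3.36,0],[0,0,0],1]

```text
time: 1.1
tcp_pos: [0.3137, 0.2924, 0.2138]
tcp_rot: [-0.352, -3.122, 0.0]
force: [1.1, -0.2, -1.1]
grip_width: 1.0
gripper_force: 0.0
```

send_rows:
  motion:
    - [[-3,-3.36,0],[0,0,0],1]
    - [[-3,-3.36,0],[0,0,0],1]
    - [[-3,-3.36,0],[0,0,0],1]
    - [[-3,-3.36,0],[0,0,0],1]
    - [[-3,-3.36,0],[0,0,0],1]
    - [[-3,-3.36,0],[0,0,0],1]
    - [[-3,-3.36,0],[0,0,0],1]
    - [[-3,-3.36,0],[0,0,0],1]

```text
time: 2.1
tcp_pos: [0.4878, -0.0233, 0.2138]
tcp_rot: [-0.353, -3.121, -0.0]
force: [0.1, 1.6, -0.2]
grip_width: 1.004
gripper_force: 0.0
```

send_rows:
  motion:
    - [[0,0,0],[0,0,10.2],1]
    - [[0,0,0],[0,0,10.2],1]
    - [[0,0,0],[0,0,10.2],1]
    - [[0,0,0],[0,0,10.2],1]
    - [[0,0,0],[0,0,10.2],1]
    - [[0,0,0],[0,0,10.2],1]
    - [[0,0,0],[0,0,10.2],1]
    - [[0,0,0],[0,0,10.2],1]

```text
time: 3.1
tcp_pos: [0.4872, -0.0218, 0.2137]
tcp_rot: [-2.313, -2.126, 0.0]
force: [0.1, -0.1, -0.2]
grip_width: 1.0
gripper_force: 0.0
```

send_rows:
  motion:
    - [[0,0,0],[0,0,10.2],0.6]
    - [[0,0,0],[0,0,10.2],0.6]
    - [[0,0,0],[0,0,10.2],0.6]
    - [[0,0,0],[0,0,10.2],0.6]
    - [[0,0,0],[0,0,10.2],0.6]
    - [[0,0,0],[0,0,10.2],0.6]
    - [[0,0,0],[0,0,0],0.6]
    - [[0,0,0],[0,0,0],0.6]

```text
time: 4.1
tcp_pos: [0.4873, -0.0218, 0.2138]
tcp_rot: [-3.07, -0.668, 0.0]
force: [0.1, 0.7, 0.4]
grip_width: 0.6
gripper_force: 0.0
```

Run:
```python
from h import *
s=ctrl.read_state();print(s['time'],s['tcp_pos'],s['tcp_rot'],s['q'])
print(R.from_rotvec(s['tcp_rot']).as_matrix().round(4).tolist())
im,d,K,T=cam('wrist');print(T.round(3).tolist());cv2.imwrite('pics/w1.png',im);np.savez('w1.npz',im=im,d=d,K=K,T=T)
w=cloud(d,K,T)
from scipy.cluster.hierarchy import fclusterdata
P=w.reshape(-1,3);P=P[(P[:,2]>.095)&(P[:,2]<.125)][::5];print(len(P))
c=fclusterdata(P,.015,'distance')
for k in set(c): 
  Q=P[c==k]; 
  if len(Q)<8: continue
  r=cv2.minAreaRect((Q[:,:2]*1000).astype(np.float32));print(len(Q),Q.mean(0).round(4),Q.max(0).round(3),r)
```

```text
4.1 [ 0.48731705 -0.02176867  0.21383926] [-3.06957109e+00 -6.68434894e-01  3.40577127e-04] [-1.67125769e-01  3.01906252e-01  1.67416174e+00 -2.27595681e-06
  1.16575745e+00  9.74842858e-01]
[[0.9095, 0.4158, -0.0002], [0.4158, -0.9095, 0.0], [-0.0002, -0.0001, -1.0]]
[[0.416, -0.87, -0.265, 0.563], [-0.909, -0.398, -0.121, 0.012], [0.0, 0.292, -0.957, 0.385], [0.0, 0.0, 0.0, 1.0]]
205
55 [0.6276 0.0381 0.1077] [0.634 0.05  0.114] ((627.89306640625, 39.26404571533203), (6.91258430480957, 21.014942169189453), 18.41354751586914)
150 [ 0.4896 -0.023   0.1173] [ 0.509 -0.01   0.12 ] ((487.94781494140625, -24.032102584838867), (42.61861801147461, 13.696117401123047), 24.24266242980957)
```

View pics/w1.png

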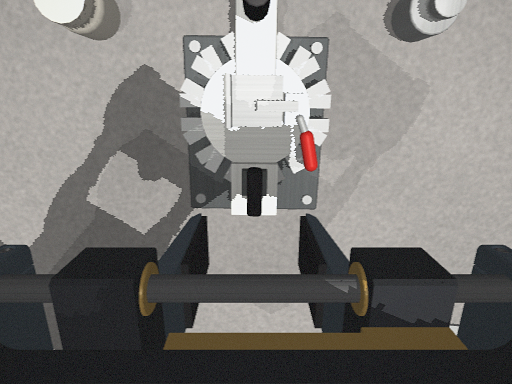

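The wrist view shows the T-handle at about (255,190), upright in the image and between the fingers, so it lines up with the tool x axis. The nose arm points up the image and the jar and weight are at its top corners. The handle is at (0.4885, -0.0235) with yaw 24.2°, so the tool only needs about 2 mm of correction.

send_rows:
  motion:
    - [[0,0.15,2.4],[0,0,0],0.6]
    - [[0,0,2.4],[0,0,0],0.6]
    - [[0,0,2.4],[0,0,0],0.6]
    - [[0,0,2.4],[0,0,0],0.6]
    - [[0,0,1.6],[0,0,0],0.6]
    - [[0,0,1.1],[0,0,0],0.6]
    - [[0,0,0],[0,0,0],0.6]

```text
time: 5.03
tcp_pos: [0.4877, -0.0231, 0.0905]
tcp_rot: [-3.07, -0.663, 0.002]
force: [0.3, 0.3, 0.3]
grip_width: 0.6
gripper_force: 0.0
```

send_rows:
  motion:
    - [[0,0,0],[0,0,0],0]
    - [[0,0,0],[0,0,0],0]
    - [[0,0,0],[0,0,0],0]
    - [[0,0,0],[0,0,0],0]
    - [[0,0,0],[0,0,0],0]
    - [[0,0,0],[0,0,0],0]
    - [[0,0,0],[0,0,0],0]

```text
time: 5.9
tcp_pos: [0.4879, -0.023, 0.091]
tcp_rot: [-3.071, -0.662, -0.0]
force: [-2.2, 4.4, 6.2]
grip_width: 0.152
gripper_force: 30.0
```

send_rows:
  motion:
    - [[0,0,-0.4],[0,0,0],0]
    - [[0,0,-0.4],[0,0,0],0]
    - [[0,0,-0.4],[0,0,0],0]
    - [[0,0,-0.35],[0,0,0],0]
    - [[0,0,0],[0,0,0],0]
    - [[0,0,0],[0,0,0],0]

```text
time: 6.65
tcp_pos: [0.4878, -0.0231, 0.1064]
tcp_rot: [-3.071, -0.662, 0.0]
force: [0.7, 5.6, -10.6]
grip_width: 0.155
gripper_force: 30.0
```

send_rows:
  motion:
    - [[0,0,0],[0,0,-8],0]
    - [[0,0,0],[0,0,-8],0]
    - [[0,0,0],[0,0,-8],0]
    - [[0,0,0],[0,0,-8],0]
    - [[0,0,0],[0,0,-8],0]
    - [[0,0,0],[0,0,-8],0]
    - [[0,0,0],[0,0,-8],0]
    - [[0,0,0],[0,0,-8],0]

```text
time: 7.65
tcp_pos: [0.4871, -0.0226, 0.1062]
tcp_rot: [-2.248, -2.192, 0.001]
force: [-2.3, 8.7, -10.3]
grip_width: 0.155
gripper_force: 30.0
```

send_rows:
  motion:
    - [[0,0,0],[0,0,-8],0]
    - [[0,0,0],[0,0,-8],0]
    - [[0,0,0],[0,0,-7],0]
    - [[0,0,0],[0,0,0],0]
    - [[0,0,0.2],[0,0,0],0]
    - [[0,0,0.1],[0,0,0],0]
    - [[0,0,0],[0,0,0],0]

```text
time: 8.52
tcp_pos: [0.4868, -0.0226, 0.1032]
tcp_rot: [-1.771, -2.592, 0.001]
force: [-3.2, 8.2, -7.3]
grip_width: 0.152
gripper_force: 30.0
```

send_rows:
  motion:
    - [[0,0,0],[0,0,0],0.5]
    - [[0,0,0],[0,0,0],0.5]
    - [[0,0,0],[0,0,0],0.5]
    - [[0,0,-1],[0,0,0],0.5]
    - [[0,0,-2.5],[0,0,0],0.5]
    - [[0,0,-3],[0,0,0],0.5]
    - [[0,0,-3],[0,0,0],0.5]
    - [[0,0,0],[0,0,0],0.5]

```text
time: 9.52
tcp_pos: [0.4894, -0.0234, 0.201]
tcp_rot: [1.77, 2.591, 0.003]
force: [0.8, 0.6, -0.8]
grip_width: 0.499
gripper_force: 0.0
```

Run:
```python
from h import *
from scipy.cluster.hierarchy import fclusterdata
s=ctrl.read_state();print(s['time'],s['tcp_pos'],s['q'].round(2));print(R.from_rotvec(s['tcp_rot']).as_matrix().round(3).tolist())
for n in('top','wrist','scene'):
  im,d,K,T=cam(n);P=cloud(d,K,T).reshape(-1,3)
  P=P[(P[:,2]>.1)&(P[:,2]<.14)&(P[:,0]>.4)&(P[:,0]<.7)&(abs(P[:,1])<.12)]
  if len(P)>1500:P=P[::5]
  c=fclusterdata(P,.012,'distance')
  for k in set(c):
    Q=P[c==k]
    if len(Q)>=15:
      r=cv2.minAreaRect((Q[:,:2]*1000).astype(np.float32));print(n,len(Q),Q.mean(0).round(4),np.percentile(Q[:,2],90).round(4),r)
```

```text
9.525 [ 0.48935303 -0.02340819  0.20102433] [-0.17  0.32  1.69 -0.    1.13 -0.54]
[[-0.364, 0.932, 0.005], [0.932, 0.364, -0.001], [-0.002, 0.004, -1.0]]Traceback (most recent call last):
  File "<stdin>", line 8, in <module>
    Z = linkage(Y, method=method)
    n = distance.num_obs_y(y)
    raise ValueError("The number of observations cannot be determined on "
                     "an empty distance matrix.")
ValueError: The number of observations cannot be determined on an empty distance matrix.
```

send_rows:
  motion:
    - [[0,0,0],[0,0,10.5],0.5]
    - [[0,0,0],[0,0,10.5],0.5]
    - [[0,0,0],[0,0,10.5],0.5]
    - [[0,0,0],[0,0,10.5],0.5]
    - [[0,0,0],[0,0,10.5],0.5]
    - [[0,0,0],[0,0,10.5],0.5]
    - [[0,0,0],[0,0,10.5],0.5]
    - [[0,0,0],[0,0,10.5],0.5]

```text
time: 10.58
tcp_pos: [0.4875, -0.0231, 0.1977]
tcp_rot: [-3.054, -0.733, 0.002]
force: [0.4, 0.1, 0.2]
grip_width: 0.504
gripper_force: 0.0
```

send_rows:
  motion:
    - [[2,0,0],[0,0,3],0.65]
    - [[3,0,0],[0,0,0],0.65]
    - [[3,0,0],[0,0,0],0.65]
    - [[2,0,0],[0,0,0],0.65]
    - [[0,0,0],[0,0,0],0.65]
    - [[0,0,0],[0,0,0],0.65]

```text
time: 11.32
tcp_pos: [0.5777, 0.0188, 0.1978]
tcp_rot: [-3.071, -0.662, 0.002]
force: [-0.5, -0.5, -0.2]
grip_width: 0.649
gripper_force: 0.0
```

```bash
cat > m.py <<'E'
from h import *
from scipy.cluster.hierarchy import fclusterdata
import sys
s=ctrl.read_state();print(s['time'],s['tcp_pos'].round(4),s['q'].round(2));M=R.from_rotvec(s['tcp_rot']).as_matrix();print('yaw_x',np.degrees(np.arctan2(M[1,0],M[0,0])))
for n in sys.argv[2:]:
  im,d,K,T=cam(n);cv2.imwrite(f'pics/{sys.argv[1]}_{n}.png',im);P=cloud(d,K,T).reshape(-1,3)
  P=P[(P[:,2]>.1)&(P[:,2]<.14)&(P[:,0]>.4)&(P[:,0]<.7)&(abs(P[:,1])<.12)]
  if len(P)<5: continue
  P=P[::max(1,len(P)//500)]
  c=fclusterdata(P,.012,'distance')
  for k in set(c):
    Q=P[c==k]
    if len(Q)>=15:
      r=cv2.minAreaRect((Q[:,:2]*1000).astype(np.float32));print(n,len(Q),Q.mean(0).round(4),np.percentile(Q[:,2],90).round(4),r)
E
python3 m.py a wrist scene
```

```text
11.325 [0.5777 0.0188 0.1978] [-0.07  0.44  1.48 -0.    1.21  1.08]
yaw_x 24.32184183977433
wrist 227 [ 0.4872 -0.0251  0.1301] 0.1309 ((486.86212158203125, -24.789024353027344), (11.73562240600586, 42.98487854003906), 22.74899673461914)
wrist 333 [0.6363 0.0421 0.1123] 0.1134 ((636.0830078125, 42.089786529541016), (22.084636688232422, 22.82371711730957), 70.16249084472656)
scene 59 [0.6378 0.0451 0.1096] 0.1132 ((635.6217651367188, 44.564796447753906), (27.12542724609375, 20.416419982910156), 21.815271377563477)
scene 110 [ 0.4897 -0.0214  0.1233] 0.1315 ((486.90350341796875, -22.63098907470703), (22.538007736206055, 44.04999923706055), 25.24848747253418)
```

The plunger stays out: the handle top is at 0.130 and it is twisted about 88°. Next I grasp the grip at (0.636, 0.0425).

send_rows:
  motion:
    - [[3.1,0.2,0],[0,0,0],0.65]
    - [[3.2,0,0],[0,0,0],0.65]
    - [[0,0,3],[0,0,0],0.65]
    - [[0,0,3],[0,0,0],0.65]
    - [[0,0,3],[0,0,0],0.65]
    - [[0,0,2.2],[0,0,0],0.65]
    - [[0,0,1.1],[0,0,0],0.65]
    - [[0,0,0],[0,0,0],0.65]

```text
time: 12.42
tcp_pos: [0.6365, 0.0429, 0.0752]
tcp_rot: [-3.071, -0.661, 0.001]
force: [1.2, 0.7, -0.3]
grip_width: 0.648
gripper_force: 0.0
```

send_rows:
  motion:
    - [[0,0,0],[0,0,0],0]
    - [[0,0,0],[0,0,0],0]
    - [[0,0,0],[0,0,0],0]
    - [[0,0,0],[0,0,0],0]
    - [[0,0,0],[0,0,0],0]
    - [[0,0,0],[0,0,0],0]

```text
time: 13.18
tcp_pos: [0.637, 0.0431, 0.0756]
tcp_rot: [3.071, 0.662, 0.0]
force: [-1.2, 1.1, 4.6]
grip_width: 0.257
gripper_force: 30.0
```

send_rows:
  motion:
    - [[-0.013,0.5,0],[0,0,3],0]
    - [[-0.013,0.5,0],[0,0,3],0]
    - [[-0.013,0.5,0],[0,0,3],0]
    - [[-0.013,0.5,0],[0,0,3],0]
    - [[-0.013,0.5,0],[0,0,3],0]
    - [[0,0,0],[0,0,0],0]

```text
time: 13.92
tcp_pos: [0.6441, 0.0188, 0.0757]
tcp_rot: [3.131, 0.253, -0.0]
force: [-2.9, -1.3, 7.5]
grip_width: 0.255
gripper_force: 30.0
```

send_rows:
  motion:
    - [[-0.013,0.5,0],[0,0,3],0]
    - [[-0.013,0.5,0],[0,0,3],0]
    - [[-0.013,0.5,0],[0,0,3],0]
    - [[-0.013,0.5,0],[0,0,3],0]
    - [[-0.013,0.5,0],[0,0,3],0]
    - [[0,0,0],[0,0,0],0]
    - [[0,0,0],[0,0,0],0]

```text
time: 14.8
tcp_pos: [0.6445, -0.006, 0.0756]
tcp_rot: [3.137, -0.156, -0.001]
force: [-3.7, -1.6, 7.7]
grip_width: 0.256
gripper_force: 30.0
```

send_rows:
  motion:
    - [[0,0,0],[0,0,0],0.6]
    - [[0,0,0],[0,0,0],0.6]
    - [[0,0,0],[0,0,0],0.6]
    - [[0,0,-2],[0,0,0],0.6]
    - [[0,0,-3],[0,0,0],0.6]
    - [[0,0,-3],[0,0,0],0.6]
    - [[0,0,-4],[0,0,0],0.6]
    - [[0,0,0],[0,0,0],0.6]

```text
time: 15.8
tcp_pos: [0.6466, -0.0058, 0.1985]
tcp_rot: [3.137, -0.156, 0.008]
force: [0.1, 0.3, -0.5]
grip_width: 0.604
gripper_force: 0.0
```

send_rows:
  motion:
    - [[-5,0,0],[0,0,0],0.6]
    - [[-5,0,0],[0,0,0],0.6]
    - [[-4,0,0],[0,0,0],0.6]
    - [[0,0,0],[0,0,-10.5],0.6]
    - [[0,0,0],[0,0,-10.5],0.6]
    - [[0,0,0],[0,0,0],0.6]
    - [[0,0,0],[0,0,0],0.6]

```text
time: 16.68
tcp_pos: [0.5055, 0.0082, 0.195]
tcp_rot: [-3.114, -0.412, 0.001]
force: [1.0, -0.3, -0.1]
grip_width: 0.6
gripper_force: 0.0
```

```bash
python3 m.py b wrist scene
```

```text
16.675 [0.5055 0.0082 0.195 ] [-0.1   0.35  1.66  0.    1.13  1.21]
yaw_x 15.063196868127196
wrist 316 [ 0.6426 -0.0064  0.1118] 0.1133 ((643.2616577148438, -6.8237152099609375), (22.80821418762207, 22.644277572631836), 70.21842193603516)
wrist 306 [ 0.4882 -0.0197  0.1267] 0.1307 ((486.32940673828125, -20.99262046813965), (14.031181335449219, 37.02540969848633), 21.58901023864746)
scene 59 [ 0.6463 -0.0043  0.1097] 0.1143 ((645.5767822265625, -5.010011672973633), (22.651546478271484, 22.436830520629883), 66.08726501464844)
scene 108 [ 0.4898 -0.0214  0.1238] 0.1313 ((487.35198974609375, -22.31288719177246), (19.169750213623047, 43.65351867675781), 23.324819564819336)
```

View pics/b_wrist.png

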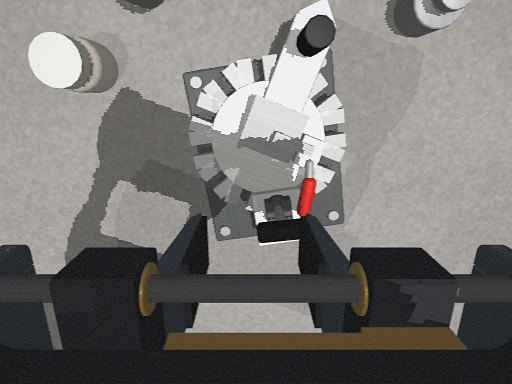

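The arm points at the reader, about 30.3° from its start, and the plunger is still out: handle at (278,231), red lever nearby at (308,197). The lever is lower than the fingertips will go.

send_rows:
  motion:
    - [[-2.57,2.56,0],[0,0,0],0.5]
    - [[0,0,0],[0,0,-10.5],0.5]
    - [[0,0,0],[0,0,-10.5],0.5]
    - [[0,0,0],[0,0,-10.5],0.5]
    - [[0,0,0],[0,0,-10.5],0.5]
    - [[0,0,0],[0,0,-10.5],0.5]
    - [[0,0,0],[0,0,-10.5],0.5]
    - [[0,0,0],[0,0,-10.5],0.5]

```text
time: 17.77
tcp_pos: [0.4876, -0.0233, 0.1953]
tcp_rot: [-2.24, -2.203, 0.0]
force: [-0.3, 0.1, -0.9]
grip_width: 0.494
gripper_force: 0.0
```

send_rows:
  motion:
    - [[0,0,0],[0,0,-10.5],0.5]
    - [[0,0,0],[0,0,-10.5],0.5]
    - [[0,0,0],[0,0,-1.8],0.5]
    - [[0,0,0],[0,0,0],0.5]
    - [[0,0,0],[0,0,0],0.5]

```text
time: 18.4
tcp_pos: [0.4876, -0.0233, 0.1954]
tcp_rot: [1.769, 2.596, -0.0]
force: [0.1, 0.8, -0.1]
grip_width: 0.498
gripper_force: 0.0
```

send_rows:
  motion:
    - [[0,0,2.5],[0,0,0],0.5]
    - [[0,0,2.5],[0,0,0],0.5]
    - [[0,0,2.2],[0,0,0],0.5]
    - [[0,0,1.3],[0,0,0],0.5]
    - [[0,0,0.7],[0,0,0],0.5]
    - [[0,0,0],[0,0,0],0.5]

```text
time: 19.15
tcp_pos: [0.4877, -0.0233, 0.1034]
tcp_rot: [-1.766, -2.598, 0.0]
force: [-0.5, -0.2, -0.1]
grip_width: 0.501
gripper_force: 0.0
```

send_rows:
  motion:
    - [[0,0,0],[0,0,0],0]
    - [[0,0,0],[0,0,0],0]
    - [[0,0,0],[0,0,0],0]
    - [[0,0,0],[0,0,0],0]
    - [[0,0,0],[0,0,0],0]
    - [[0,0,0],[0,0,0],0]

```text
time: 19.9
tcp_pos: [0.4874, -0.0234, 0.1036]
tcp_rot: [-1.765, -2.599, 0.0]
force: [-2.9, -1.4, 5.0]
grip_width: 0.149
gripper_force: 30.0
```

send_rows:
  motion:
    - [[0,0,-0.2],[0,0,0],0]
    - [[0,0,0],[0,0,10],0]
    - [[0,0,0],[0,0,10],0]
    - [[0,0,0],[0,0,10],0]
    - [[0,0,0],[0,0,10],0]
    - [[0,0,0],[0,0,10],0]
    - [[0,0,0],[0,0,10],0]
    - [[0,0,0],[0,0,10],0]

```text
time: 20.9
tcp_pos: [0.4865, -0.0233, 0.1049]
tcp_rot: [-2.939, -1.108, 0.003]
force: [-2.5, -2.4, -10.1]
grip_width: 0.151
gripper_force: 30.0
```

send_rows:
  motion:
    - [[0,0,0],[0,0,10],0]
    - [[0,0,0],[0,0,7.4],0]
    - [[0,0,0],[0,0,0],0]
    - [[0,0,0],[0,0,0],0]

```text
time: 21.4
tcp_pos: [0.4866, -0.0232, 0.105]
tcp_rot: [-3.07, -0.664, 0.003]
force: [-5.8, -2.0, -9.3]
grip_width: 0.152
gripper_force: 30.0
```

Next I lower it to home, 14 mm down.

send_rows:
  motion:
    - [[0,0,0.3],[0,0,0],0]
    - [[0,0,0.3],[0,0,0],0]
    - [[0,0,0.3],[0,0,0],0]
    - [[0,0,0.25],[0,0,0],0]
    - [[0,0,0.2],[0,0,0],0]
    - [[0,0,0],[0,0,0],0]
    - [[0,0,0],[0,0,0],0]

```text
time: 22.28
tcp_pos: [0.4867, -0.0232, 0.0918]
tcp_rot: [-3.07, -0.664, 0.002]
force: [-5.9, -1.1, -5.2]
grip_width: 0.15
gripper_force: 30.0
```

send_rows:
  motion:
    - [[0,0,0],[0,0,0],0.5]
    - [[0,0,0],[0,0,0],0.5]
    - [[0,0,0],[0,0,0],0.5]
    - [[0,0,-1],[0,0,0],0.5]
    - [[0,0,-3],[0,0,0],0.5]
    - [[0,0,-4],[0,0,0],0.5]
    - [[0,0,-4],[0,0,0],0.5]
    - [[0,0,0],[0,0,0],0.5]

```text
time: 23.28
tcp_pos: [0.4893, -0.0236, 0.2152]
tcp_rot: [3.069, 0.659, 0.009]
force: [0.0, 0.1, -0.4]
grip_width: 0.501
gripper_force: 0.0
```

```bash
python3 m.py c wrist scene; python3 -c "
import cv2;a=cv2.imread('pics/c_wrist.png')[:260];b=cv2.imread('pics/c_scene.png')[130:300,130:380];b=cv2.resize(b,(512,348),interpolation=2);cv2.imwrite('pics/cc.png',cv2.vconcat([a,b])[:600])"
```

```text
23.275 [ 0.4893 -0.0236  0.2152] [-0.17  0.3   1.67  0.    1.16  0.98]
yaw_x 24.236189764320518
wrist 273 [ 0.6417 -0.007   0.1115] 0.1133 ((641.917724609375, -7.574323654174805), (20.266149520874023, 23.399555206298828), 23.29307746887207)
wrist 236 [ 0.489  -0.0227  0.1175] 0.1191 ((487.8115234375, -23.58118438720703), (42.636329650878906, 13.063392639160156), 24.20149803161621)
scene 62 [ 0.493  -0.0201  0.1152] 0.1198 ((488.7998352050781, -21.619794845581055), (45.19385528564453, 12.605607986450195), 21.8100528717041)
scene 59 [ 0.6463 -0.0043  0.1098] 0.1136 ((644.9915771484375, -5.604959487915039), (24.959911346435547, 24.711990356445312), 70.19424438476562)
```

View pics/cc.png

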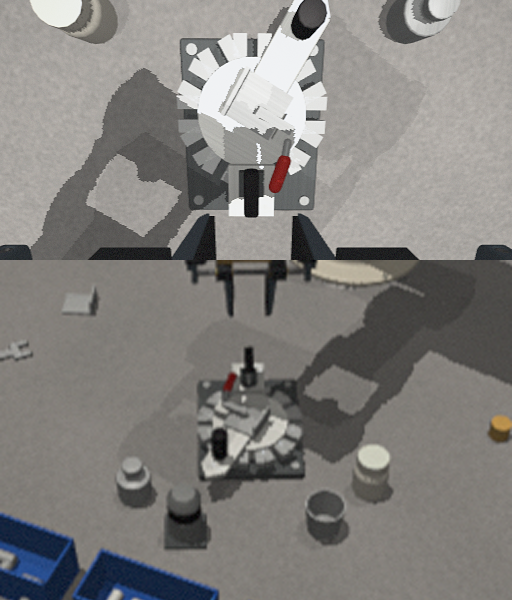

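The handle is back along the fixture axis at (250,190). Its top is at the same height as at the start (0.1175 against 0.1173), so the plunger is home. The nose points at the reader, the other objects are in place, and the gripper is clear.

```bash
python3 -c "
from plant import job_done
print(job_done())"
```

```text
the job is handed in; nothing more can be done
None
```

I swung the arm about 30° clockwise to point at the code reader, turned the plunger back and it dropped fully home to lock the arm there, then let go and handed the job in at about 23 s; the last pictures showed nothing else on the bench moved.

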